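Seat the fermentation monitor's sensor board

ROBOT

A 6-joint arm with a two-finger parallel gripper is mounted at the origin on the work surface. World frame = base frame: x ahead of the robot, y to its left, z up, the work surface at z = 0. Lengths are in m, angles in rad, forces in N, time in s.
With the tool pointing down it reaches from about 0.3 to 0.775 m from the base axis. Payload 14.6 kg.
Tool frame: the origin (TCP) lies on the centre line of the jaws, within the pads' length; the fingertips stand 11 mm ahead of it and the grasp point (between the pads) lies 8 mm behind it; y points along the fingers, x is the direction in which the jaws open and shut, and the axes are right-handed (so a half turn about y gives the same grasp; the last joint's range is limited). The gripper opens to 94 mm and grips with 3 to 60 N. Pads are 16 mm wide; open, the fingers measure 119 mm over their backs; the gripper's body (75 mm by 177 mm) begins 78 mm behind the grasp point.
Start: joints at [-1.214, 0.3, 1.521, -0, 1.321, -0.067], TCP at [0.226, -0.501, 0.186] pointing down, gripper open.
Joint ranges: [-3.03, 3.03], [-0.79, 2.21], [0.23, 2.52], [-1.04, 4.18], [0, 3.07], [-2.55, 2.55]. Speed limits (rad/s): [2.22, 2.22, 2.57, 3.14, 3.14, 3.14].

INTERFACE

Orientations are given as [roll, pitch, yaw] about the fixed x, y, z axes, in that order (R = Rz(yaw) Ry(pitch) Rx(roll)).
In Python, from station import ctrl, imaging gives the robot as it stands. The module is installed in compiled form; this text tells all that it offers.
- The arm moves only by the tool apply_moves, never from a script. Its argument "deltas" is a list of rows, each an object with "dp": the shift along the tool's x, y, z in m, a list of three; "roll": the turn about the tool's y in rad; "grip": the closure, from -1 (fully open) to 1 (shut). In form: [{"dp": [tx, ty, tz], "roll": roll, "grip": grip}, ...]. A call has 1 to 10 rows; each row shifts and turns the commanded pose from where the row before left it, along the tool's axes as they then stand; what a row does not reach is not made up. A row lasts 1/8 s, in which the tool goes at most 62.5 mm and 10.7 degrees, less where a joint would pass 70% of its speed; a pose out of reach is approached as far as the arm can. A call with a gripper value outside its range is refused whole. The fingers move at their own pace and stop on an object; "newtons" is the grip in N (left out, the last holds). Time passes only in rows, so rows that do not move let the fingers close. It gives the time, the measured TCP pose, the force and the opening at its end, in the units of the state.
- ctrl.get_obs(): the state, without advancing time (a new reading comes with each control period).
- imaging.camera(name): name is "scene" or "top" or "wrist"; returns the picture (420x560x3 uint8, blue, green, red); there is no depth.
- imaging.camera_info(name): a dict with "K" (3x3 intrinsics, pixels), "D" ([k1, k2, p1, p2, k3] as OpenCV has them; the pictures are not rectified), "world_from_camera" (4x4, takes a point from camera to world coordinates). Camera axes: x right, y down, z forward; pixel columns grow to the right and rows downward; lengths in m; the calibration is good to about 2 mm. A picture is of the moment at which its call begins: read the wrist's pose just before it. camera_info takes no time and is no camera call; for the wrist camera it gives the pose at the moment of the call.
- ctrl.hand_in(): hands the job in, once; it reports no verdict.
The state is a dict: "time_s": time; "qpos": joint angles; "joint_vel": joint speeds; "tau": joint torques, N m; "ee_pos": TCP position; "eef_rot": TCP orientation; "force": force on the tool from outside, world axes, zero at the start; "moment": the same for the moment, N m; "grip_width": finger opening in m.
Only numpy, scipy, OpenCV 4.12 (cv2) and the standard library are available. Lean on these libraries where they do the work, as an engineer would, in place of code of your own. Each camera call takes 0.05 s, during which the arm holds its last target. There are 200 camera calls.

TASK

Take the sensor board (the green card with the black pull block) out of its stand and ease it down between the two card guides of the cage, gently, never forcing or dropping it, until it rests on the connector. Let go of it and swing both ejector levers fully inwards to press it home: leave the pressing to the levers, and push them no harder than they need (they must never feel 30 N). Leave the blank card, the jars, the bottle and the airlock where they are.

Things in the scene. Friction and masses are not known exactly. Their poses are not given: they have to be found in the camera images.
- cage: Open card cage fixed to the table: 110 x 170 mm steel floor plate, an upright card slot between two aluminium cheeks (outer faces 78 mm from the centre). Origin: centre of the underside, on the table; z up, y along the slot's width (left lever at +y), x across the slot (through the board's faces). The board's foot ends 20 to 24 mm above this when fully home; it fits either way round.
- slot_mouth (a point): Nominal mouth of the slot, 82 mm above the cage's origin, same axes: top of the two white guides. Channels 6.5 mm wide in x, ends 57.5 mm from the centre in y, lead-in about 1 mm, then flat tops out to 15 mm in x. The guides are clipped in by hand: both sit off this point together by up to 4.5 mm in x, either way, new each time, so see or feel for the slot. They go down to 18 mm.
- connector (a point): Nominal middle of the stiff edge connector under the slot, 28 mm above the cage's origin. It has two halves, one under each end of the board; each starts 25.5 to 28 mm up (differs each time and end to end), so the loose board rests there. Each slides down against about 22 N and stays. By hand that is 44 N in all, but with open levers the cage bears only 40 N from the board.
- board_foot (a point): Middle of the sensor board's bottom edge; axes as board_grip. The board stands upright in one of two equal grey stands (130 mm long, slot floor 10 mm and posts 50 mm above the table, 1 mm play); the other stand holds the blank card.
- board_grip (a point): Centre of the board's black pull block (36 wide in y, 12 thick in x, 34 mm tall), 90 mm above its bottom edge: grip here. The loose sensor board, about 200 g, is a green plate 110 wide (y) x 72 tall (z) x 4.5 mm (x), block in the middle of its top edge, bare shoulders on both sides. Chips stand out up to 8 mm from the mid-plane, below 52 mm. z up, y along the width, x through the faces.
- lever_left (a joint): Black lever at +y, rad: 0 thrown open, 1.56 end stop, 1.4 and more is closed; starts at 0 to 0.15, stays where left (springs back 0.1 at most). Handle: flat bar 18 mm wide (x), 8 thick, reaching 62 mm from the pivot; at angle a it points 50 deg + a up from outwards, so it ends leaning inwards at 135 deg. Swing takes 3 N; from 1.0 rad on, its nose pressing the board down, 9 to 17 N at 45 mm.
- lever_right (a joint): The same for the lever at the cage's -y end, mirrored (outwards is -y).
- lever_left_pivot (a point): Pivot of the left lever, fixed on the cage at y = +67 mm, z = 98 mm of its frame; the axis runs along the cage's x.
- lever_right_pivot (a point): Pivot of the right lever, at y = -67 mm, z = 98 mm.
- lever_left_tip (a point): End of the left lever's handle, in the middle of the bar, 62 mm from its pivot.
- lever_right_tip (a point): End of the right lever's handle, likewise.
- blank_centre (a point): Middle of the blank card, which stands in the other stand: same green plate, but with a low 10 mm aluminium strip along its top instead of the black block. Total height 82 mm. Not needed; leave alone.
- jar_mid (a point): Middle of the tall glass jar with black lid and white airlock (84 mm across, 176 tall). Leave alone.
- low_jar_mid (a point): Middle of the low glass jar with black lid (76 mm across, 89 tall). Leave alone.
- bottle_mid (a point): Amber swing-top bottle, 60 mm across, 202 tall; point 80 mm above its base. Leave alone.
- airlock_mid (a point): Spare white plastic airlock cylinder standing between the stands and the cage, 32 mm across, 60 tall; point half-way up. Leave alone.
There are look-alikes about, which are no part of the job. Leave any blue look-alike of the part that bears board_foot alone.

How it is judged:
On the way, in this order (a step that is already met when the one before it is completed fails the run):
1. the board stands between both guides, resting on the connector, both levers still open (x of board_foot in the frame of cage between -0.008 and 0.008 m and y of board_foot in the frame of cage between -0.006 and 0.006 m and angle between the x axis of board_grip and the x axis of cage, either way round below 0.08 rad and angle between the z axis of board_grip and the z axis of cage, either way round below 0.08 rad and z of board_foot in the frame of cage below 0.0295 m and value of joint each of lever_left, lever_right below 0.35 rad), for 0.2 s.
2. both levers are fully closed and the board is home (x of board_foot in the frame of cage between -0.008 and 0.008 m and y of board_foot in the frame of cage between -0.006 and 0.006 m and angle between the x axis of board_grip and the x axis of cage, either way round below 0.08 rad and angle between the z axis of board_grip and the z axis of cage, either way round below 0.08 rad and z of board_foot in the frame of cage between 0.018 and 0.0242 m and value of joint each of lever_left, lever_right above 1.3 rad), for 0.2 s.
At the end, for the whole second after the job is handed in: The board stands in the guides with its foot 18 to 24.2 mm above the cage's underside, within 8 mm (x) and 6 mm (y) of the cage's centre and upright and square within 0.08 rad; both levers are past 1.30 rad; the board is at rest and everything is let go (all of step 2 and linear speed of board below 0.02 m/s); the robot touches nothing.
It fails at once if the board is pressed on the guides or connector with more than 40 N while both levers are open (forced by hand or jammed) (contact force between board and cage above 40 N and value of joint each of lever_left, lever_right below 0.35 rad).
It fails at once if the board is dropped or rammed into the guides (faster than 0.35 m/s within them) (z of board_foot in the frame of cage below 0.08 m and horizontal distance between board_foot and cage below 0.03 m and linear speed of board above 0.35 m/s).
It fails at once if the left lever is pushed with more than 30 N (contact force between any of the fingers, the arm and lever_left above 30 N).
It fails at once if the right lever is pushed with more than 30 N (contact force between any of the fingers, the arm and lever_right above 30 N).
It fails at once if a bystander is displaced by more than 30 mm (distance of any of blank_centre, jar_mid, low_jar_mid, bottle_mid, airlock_mid from where it was at the start of the episode above 0.03 m).
It also fails if it takes over 72 s, if anything falls off the work surface, if the arm or the gripper's body presses on something with over 40 N, if the wrist force passes 120 N, or if a joint passes its speed limit or range.

## Working session

There is one attempt and no reset: what is moved stays moved. The work goes in short steps, Python scripts to look and compute and a tool call to move; the robot and the scene stay as the last step left them, time stands still between calls to the robot, and variables do not carry over. Pictures are saved under pics/ and viewed, about 8 in all and at most 12, crops included, and the job is handed in when it is done.

Besides the shell and the picture viewer there is one more tool, called after "Emit:" as name(argument=value, ...), one argument or row to a line, values as JSON. apply_moves: Moves the arm, as the interface text tells. Its arguments: {"type":"object","properties":{"deltas":{"type":"array"},"newtons":{"type":"number"}},"required":["deltas"]}

```bash
mkdir -p pics && cat > h.py <<'E'
from station import ctrl, imaging
import numpy as np, cv2
from scipy.spatial.transform import Rotation as R
def snap(n,f):
    i=imaging.camera_info(n); im=imaging.camera(n); cv2.imwrite('pics/'+f+'.png',im); np.savez('pics/'+f+'.npz',K=np.array(i['K']),D=np.array(i['D']),T=np.array(i['world_from_camera'])); return im
def cam(f):
    z=np.load('pics/'+f+'.npz'); return z['K'],z['D'],z['T']
def ray(f,uv):
    K,D,T=cam(f); p=cv2.undistortPoints(np.array([[uv]],float),K,D)[0,0]
    return T[:3,3], T[:3,:3]@np.array([p[0],p[1],1.])
def onz(f,uv,z):
    o,d=ray(f,uv); return o+d*(z-o[2])/d[2]
def tri(f1,u1,f2,u2):
    o1,d1=ray(f1,u1);o2,d2=ray(f2,u2)
    s=np.linalg.lstsq(np.c_[d1,-d2],o2-o1,rcond=None)[0]
    a,b=o1+s[0]*d1,o2+s[1]*d2; return (a+b)/2,np.linalg.norm(a-b)
def proj(f,P):
    K,D,T=cam(f); Ti=np.linalg.inv(T); r=cv2.Rodrigues(Ti[:3,:3])[0]
    return cv2.projectPoints(np.array(P,float).reshape(-1,3),r,Ti[:3,3],K,D)[0][:,0]
E
python3 - <<'E'
from h import *
o=ctrl.get_obs(); print(o)
a=snap('scene','s0');b=snap('top','t0')
for f in('s0','t0'): print(cam(f)[2].round(3).tolist(),cam(f)[0][0,0])
E
```

```text
{'time_s': 0.0, 'qpos': array([-1.21359897e+00,  3.00489065e-01,  1.52159126e+00, -1.38269981e-05,
        1.32070994e+00, -6.66066402e-02]), 'joint_vel': array([-0.00127619, -0.00024577,  0.00039963, -0.00162055, -0.00137994,
        0.0019744 ]), 'tau': array([ 2.29265161e-04, -5.31799507e+01, -3.52732408e+01,  7.08829612e-02,
        2.43914605e-02, -1.20249942e-04]), 'ee_pos': array([ 0.22606441, -0.50107043,  0.18537219]), 'eef_rot': array([-1.57072998e+00,  1.19585071e-03, -1.14698886e+00]), 'force': array([-0.09538738, -0.43644831,  0.57211064]), 'moment': array([ 0.0265022 , -0.01355109,  0.00276076]), 'grip_width': 0.09383861556470825}
[[0.097, 0.574, -0.813, 1.33], [0.995, -0.059, 0.077, -0.056], [-0.004, -0.817, -0.577, 0.601], [0.0, 0.0, 0.0, 1.0]] 379.2039359038161
[[-0.027, -0.997, 0.068, 0.529], [-1.0, 0.026, -0.009, -0.013], [0.007, -0.068, -0.998, 1.286], [0.0, 0.0, 0.0, 1.0]] 490.823020091092
```

View pics/s0.png

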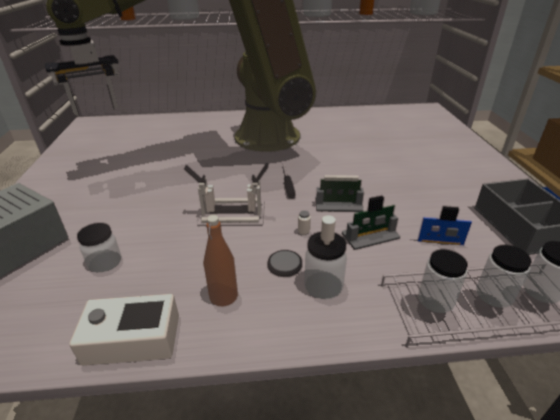

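View pics/t0.png

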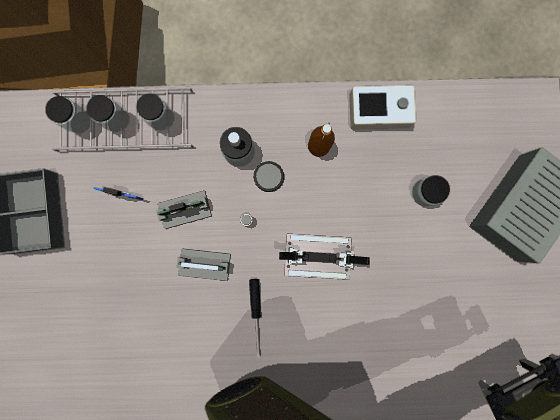

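The scene view shows the cage with open levers at (230,205), the sensor board with its black block at (375,215), the blank card at (340,190) and a blue look-alike at (445,228). In the top view the board's stand is at (185,208) and tilted. The blank is at (203,264), the cage at (320,257), and the airlock at (248,220).

```bash
python3 - <<'E'
from h import *
for n,uv,z in [('block',(184,206),.115),('standR',(209,203),.05),('standL',(160,216),.05),('cage',(319,257),0.0),('leverL tip',(284,256),.14),('levR tip',(366,261),.14),('air',(248,220),.06),('cageTL',(287,234),0.0),('cageTR',(352,237),0),('cageBL',(285,277),0),('cageBR',(350,280),0)]:
    print(n,onz('t0',uv,z).round(3))
print(tri('t0',(184,206),'s0',(376,203)))
T=cam('s0')
i=np.array(imaging.camera_info('wrist')['world_from_camera']); o=ctrl.get_obs()
Rt=R.from_euler('xyz',o['eef_rot']).as_matrix()
print('cam in tool',(Rt.T@(i[:3,3]-o['ee_pos'])).round(4)); print((Rt.T@i[:3,:3]).round(3)); print(imaging.camera_info('wrist')['K'])
E
```

```text
block [0.617 0.2   0.115]
standR [0.628 0.149 0.05 ]
standL [0.599 0.273 0.05 ]
cage [ 0.483 -0.129  0.   ]
leverL tip [ 0.493 -0.035  0.14 ]
levR tip [ 0.476 -0.226  0.14 ]
air [0.582 0.051 0.06 ]
cageTL [ 0.546 -0.048  0.   ]
cageTR [ 0.533 -0.218  0.   ]
cageBL [ 0.434 -0.039  0.   ]
cageBR [ 0.421 -0.208  0.   ]
(array([0.62118276, 0.21291597, 0.10227574]), np.float64(0.021455385369274774))
cam in tool [ 1.000e-04 -1.987e-01  7.750e-02]
[[ 1.     0.    -0.001]
 [ 0.001 -0.266  0.964]
 [ 0.    -0.964 -0.266]]
[[344.73596968   0.         270.31523024]
 [  0.         344.73596968 213.35500374]
 [  0.           0.           1.        ]]
```

Emit:
apply_moves(
  deltas=[
    {"dp":[-0.029,-0.01,0.0483],"roll":0,"grip":-1},
    {"dp":[-0.029,-0.01,0.0483],"roll":0,"grip":-1},
    {"dp":[-0.029,-0.01,0.0483],"roll":0,"grip":-1},
    {"dp":[-0.029,-0.01,0.0483],"roll":0,"grip":-1},
    {"dp":[-0.029,-0.01,0.0483],"roll":0,"grip":-1},
    {"dp":[-0.029,-0.01,0.0483],"roll":0,"grip":-1},
    {"dp":[-0.029,-0.01,0.0483],"roll":0,"grip":-1},
    {"dp":[-0.029,-0.01,0.0483],"roll":0,"grip":-1},
  ],
)

```text
time_s: 1.1
ee_pos: [0.4837, -0.1292, 0.2662]
eef_rot: [-1.571, 0.0, -1.147]
force: [0.4, -0.2, -0.3]
grip_width: 0.0937
```

Emit:
apply_moves(
  deltas=[
    {"dp":[0,0,0],"roll":-0.178,"grip":-1},
    {"dp":[0,0,0],"roll":-0.178,"grip":-1},
    {"dp":[0,0,0],"roll":-0.178,"grip":-1},
    {"dp":[0,0,0],"roll":-0.178,"grip":-1},
    {"dp":[0,0,0],"roll":-0.178,"grip":-1},
    {"dp":[0,0,0],"roll":-0.178,"grip":-1},
    {"dp":[0,0,0],"roll":0,"grip":-1},
  ],
)

```text
time_s: 1.98
ee_pos: [0.4829, -0.1309, 0.2657]
eef_rot: [-1.571, 0.001, -0.08]
force: [-0.1, 0.4, 0.2]
grip_width: 0.094
```

```bash
python3 - <<'E'
from h import *
o=ctrl.get_obs(); print(o['time_s'],o['ee_pos'],o['eef_rot'],o['force'])
snap('wrist','w1')
E
```

```text
1.975 [ 0.48286847 -0.13093044  0.26570711] [-1.57069220e+00  5.02853340e-04 -8.01025714e-02] [-0.1096422   0.43020491  0.20053275]
```

View pics/w1.png

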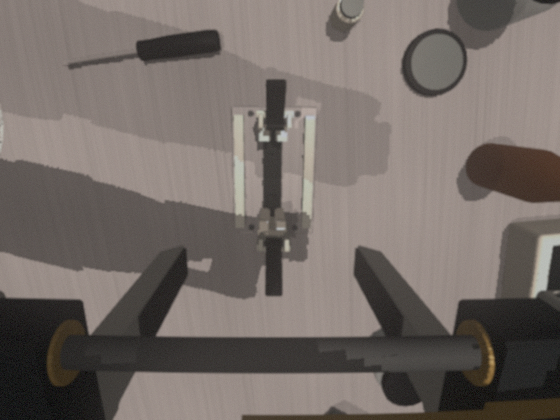

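The wrist view shows the cage near the centre: plate corners around (235,108) to (315,228), levers along column ~274 with tips at rows 80 and 295, and white guides near rows 130 and 225. I'll enlarge it for the slot.

```bash
python3 - <<'E'
import cv2,numpy as np
a=cv2.imread('pics/w1.png')
p=cv2.resize(a[75:165,225:325],None,fx=6,fy=6,interpolation=cv2.INTER_CUBIC)[:, :]
q=cv2.resize(a[195:285,225:325],None,fx=6,fy=6,interpolation=cv2.INTER_CUBIC)
o=np.hstack([p,q]); o=cv2.resize(o,(800,360),interpolation=cv2.INTER_AREA)
o=np.clip(o.astype(float)*1.5,0,255).astype(np.uint8); cv2.imwrite('pics/w1c.png',o)
E
```

```text
(no output)
```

View pics/w1c.png

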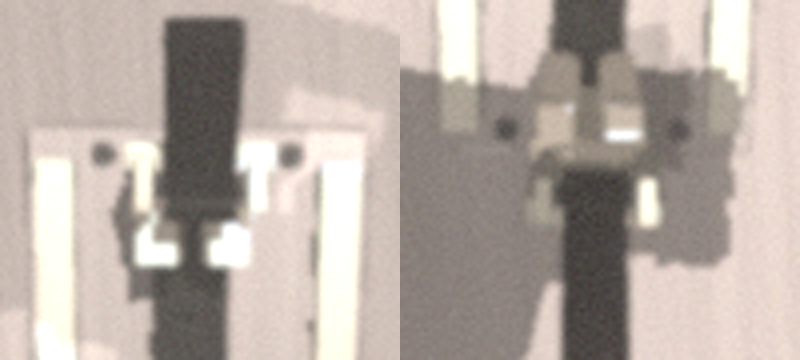

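The guides read as pairs of white cheeks. The +y guide has its gap at image (273.3,136) and the −y guide at (272.3,222.5). The plate holes are centred at (274,113.5) and (273.1,227).

```bash
python3 - <<'E'
from h import *
A=onz('w1',(273.3,136),.082);B=onz('w1',(272.3,222.5),.082);print('guides',A.round(4),B.round(4),((A+B)/2).round(4),np.arctan2(-(A-B)[0],(A-B)[1]),np.linalg.norm(A-B))
h=[onz('w1',(225+x/4,v),.004) for x,v in((102,113.5),(290,113.5),(106,227.2),(279,227.2))]
print(np.array(h).round(4)); m=np.mean(h,0);print('plate',m.round(4)); d=(h[0]+h[1]-h[2]-h[3])/2; print(np.arctan2(-d[0],d[1]))
# levers tips
for uv in((276,80.5),(274.3,295)): print(onz('w1',uv,.146).round(4))
# plate white strips: corners
img=cv2.imread('pics/w1.png')
E
```

```text
guides [ 0.4907 -0.0718  0.082 ] [ 0.4819 -0.1695  0.082 ] [ 0.4863 -0.1206  0.082 ] -0.08958970371549349 0.09813694519410172
[[ 0.4639 -0.0446  0.004 ]
 [ 0.5243 -0.0494  0.004 ]
 [ 0.4508 -0.1976  0.004 ]
 [ 0.5112 -0.2024  0.004 ]]
plate [ 0.4876 -0.1235  0.004 ]
-0.08528516625517393
[ 0.4966 -0.0214  0.146 ]
[ 0.4792 -0.228   0.146 ]
```

Emit:
apply_moves(
  deltas=[
    {"dp":[0.005,0,0.06],"roll":-0.06,"grip":-1},
    {"dp":[0.018,0,0.057],"roll":-0.06,"grip":-1},
    {"dp":[0.024,0,0.055],"roll":-0.06,"grip":-1},
    {"dp":[0.026,0,0.055],"roll":-0.06,"grip":-1},
    {"dp":[0.03,0,0.054],"roll":-0.06,"grip":-1},
    {"dp":[0.03,0,0.035],"roll":0,"grip":-1},
    {"dp":[0,0,0],"roll":0,"grip":-1},
  ],
)

```text
time_s: 2.9
ee_pos: [0.5966, 0.1997, 0.2644]
eef_rot: [-1.571, 0.002, 0.22]
force: [-0.1, -0.5, 0.1]
grip_width: 0.0947
```

```bash
python3 - <<'E'
from h import *
o=ctrl.get_obs(); print(o['time_s'],o['ee_pos'],o['eef_rot'],o['force'])
snap('wrist','w2')
E
```

```text
2.9 [0.5965699  0.19968056 0.2644052 ] [-1.57068581  0.00196455  0.21988658] [-0.11628674 -0.45634439  0.08604178]
```

View pics/w2.png

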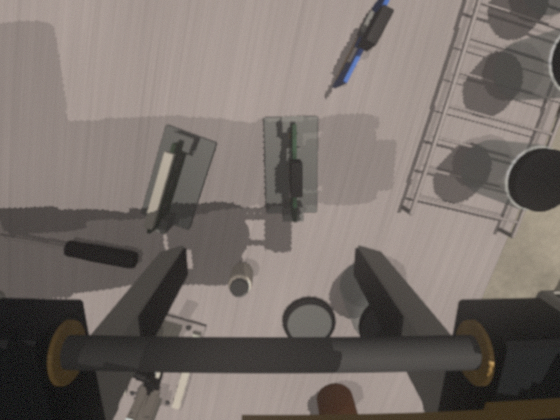

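The board's black block is at (296,178) in its stand, which spans (264–318, 116–214) and is nearly parallel to the tool. The blank is at (165,180) and the airlock at (240,283).

```bash
python3 - <<'E'
from h import *
a=cv2.imread('pics/w2.png')
g=a.max(2); m=((g<45)*255).astype(np.uint8); m[:145]=0;m[215:]=0;m[:,:285]=0;m[:,310:]=0
cs,_=cv2.findContours(m,cv2.RETR_EXTERNAL,cv2.CHAIN_APPROX_NONE)
for c in sorted(cs,key=cv2.contourArea)[-2:]:
  print(cv2.boundingRect(c),cv2.minAreaRect(c))
for z in(.105,.117): print(z,onz('w2',(296,178),z).round(4))
p=np.array([onz('w2',u,.0) for u in((264,117),(265,213),(318,116),(317,213))]);print(p.round(4)); 
for i,j in((0,1),(2,3)):
  d=p[i]-p[j];print(np.arctan2(-d[0],d[1]),np.linalg.norm(d))
o=cv2.resize(np.clip(a[105:225,250:330]*1.8,0,255).astype(np.uint8),None,fx=5,fy=5,interpolation=cv2.INTER_CUBIC);cv2.imwrite('pics/w2c.png',o)
E
```

```text
0.105 [0.6188 0.2226 0.105 ]
0.117 [0.6175 0.2244 0.117 ]
[[0.5706 0.276  0.    ]
 [0.5996 0.15   0.    ]
 [0.6388 0.2927 0.    ]
 [0.6703 0.1659 0.    ]]
0.22622096348119758 0.12930572121881864
0.24361243849083794 0.13068165211686147
```

View pics/w2c.png

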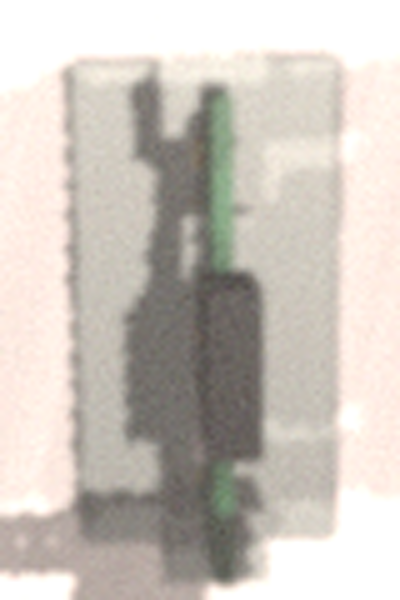

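```bash
cat >> h.py <<'E'
def to(p,yaw=None):
    o=ctrl.get_obs(); Rt=R.from_euler('xyz',o['eef_rot']).as_matrix()
    print('pos',o['ee_pos'].round(4),'yaw',o['eef_rot'][2].round(4),'dp',(Rt.T@(np.array(p)-o['ee_pos'])).round(4),'roll',None if yaw is None else round(o['eef_rot'][2]-yaw,4))
E
python3 - <<'E'
from h import *
p=onz('w2',(296.5,179.3),.117);print(p)
to([p[0],p[1],.17],.24)
E
```

```text
[0.61835029 0.22320751 0.117     ]
pos [0.5963 0.1981 0.2649] yaw 0.2192 dp [0.0271 0.0949 0.0198] roll -0.0208
```

Emit:
apply_moves(
  deltas=[
    {"dp":[0.014,0.045,0.01],"roll":-0.02,"grip":-1},
    {"dp":[0.0135,0.05,0.0095],"roll":0,"grip":-1},
    {"dp":[0,0,0],"roll":0,"grip":-1},
  ],
)

```text
time_s: 3.32
ee_pos: [0.6172, 0.2213, 0.1676]
eef_rot: [-1.571, 0.007, 0.239]
force: [-0.1, -0.7, 0.1]
grip_width: 0.0941
```

```bash
python3 - <<'E'
from h import *
a=snap('wrist','w3'); print(proj('w3',[[.61835,.2232,.117]]))
o=cv2.resize(np.clip(a[100:340,190:350]*1.8,0,255).astype(np.uint8),None,fx=2.5,fy=2.5,interpolation=cv2.INTER_CUBIC);cv2.imwrite('pics/w3c.png',o)
E
```

```text
[[272.54754859 222.67603005]]
```

View pics/w3c.png

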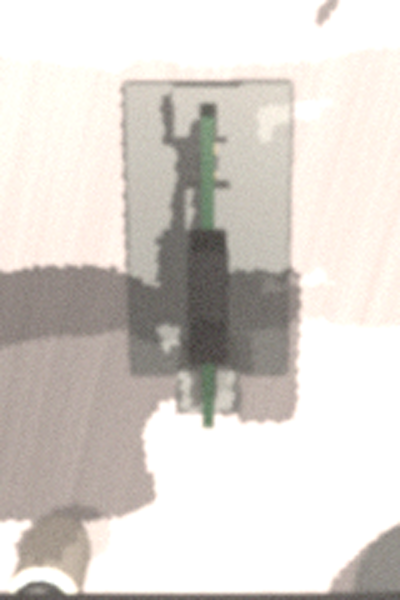

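The block is at about (273,222), as predicted from the first view, and the plate runs vertically in the picture, so the yaw matches.

```bash
python3 - <<'E'
from h import *
print(tri('w2',(296.5,179.3),'w3',(273.2,221.6)))
p=onz('w3',(273.2,221.6),.117);print(p)
to([p[0],p[1],.094],.24)
E
```

```text
(array([0.6190923 , 0.22220475, 0.11033933]), np.float64(2.8516664949959186e-05))
[0.61862613 0.22414134 0.117     ]
pos [0.6182 0.2214 0.171 ] yaw 0.2389 dp [0.0012 0.077  0.0026] roll -0.0011
```

Emit:
apply_moves(
  deltas=[
    {"dp":[0.0005,0.03,0.002],"roll":0,"grip":-1},
    {"dp":[0.0005,0.03,0],"roll":0,"grip":-1},
    {"dp":[0,0.017,0],"roll":0,"grip":-1},
    {"dp":[0,0,0],"roll":0,"grip":1},
    {"dp":[0,0,0],"roll":0,"grip":1},
    {"dp":[0,0,0],"roll":0,"grip":1},
    {"dp":[0,0,0],"roll":0,"grip":1},
    {"dp":[0,0,0],"roll":0,"grip":1},
    {"dp":[0,0,0],"roll":0,"grip":1},
    {"dp":[0,0,0],"roll":0,"grip":1},
  ],
  newtons=30,
)

```text
time_s: 4.62
ee_pos: [0.6192, 0.2247, 0.0939]
eef_rot: [-1.571, 0.0, 0.241]
force: [-0.4, -0.5, -0.3]
grip_width: 0.0278
```

Emit:
apply_moves(
  deltas=[
    {"dp":[0,0,0],"roll":0,"grip":1},
    {"dp":[0,0,0],"roll":0,"grip":1},
  ],
)

```text
time_s: 4.88
ee_pos: [0.6192, 0.2247, 0.0939]
eef_rot: [-1.571, 0.0, 0.241]
force: [-0.1, 0.3, -0.0]
grip_width: 0.011
```

Emit:
apply_moves(
  deltas=[
    {"dp":[0,-0.005,0],"roll":0,"grip":1},
    {"dp":[0,-0.015,0],"roll":0,"grip":1},
    {"dp":[0,-0.03,0],"roll":0,"grip":1},
    {"dp":[0,-0.03,0],"roll":0,"grip":1},
    {"dp":[0,-0.04,0],"roll":0,"grip":1},
    {"dp":[0,-0.04,0],"roll":0,"grip":1},
    {"dp":[0,0,0],"roll":0,"grip":1},
  ],
)

```text
time_s: 5.75
ee_pos: [0.62, 0.2249, 0.2584]
eef_rot: [-1.57, -0.007, 0.241]
force: [-0.2, -0.1, -2.6]
grip_width: 0.0114
```

```bash
python3 - <<'E'
from h import *
o=ctrl.get_obs();print(o['force'],o['moment'],o['grip_width'])
p=o['ee_pos'][:2];y=o['eef_rot'][2];e=np.array([.486,-.124]);ye=-.087
for k in range(8):
    Y=y+(ye-y)*k/8; d=(e-p)/8; print([round(d@[np.cos(Y),np.sin(Y)],4),round(d@[-np.sin(Y),np.cos(Y)],4)], (y-ye)/8)
E
```

```text
[-0.22685083 -0.11471335 -2.61956527] [-0.04702426 -0.06551498 -0.04428992] 0.011350399578231517
[np.float64(-0.0267), np.float64(-0.0384)] 0.041002619826641676
[np.float64(-0.0251), np.float64(-0.0394)] 0.041002619826641676
[np.float64(-0.0235), np.float64(-0.0404)] 0.041002619826641676
[np.float64(-0.0218), np.float64(-0.0413)] 0.041002619826641676
[np.float64(-0.0201), np.float64(-0.0422)] 0.041002619826641676
[np.float64(-0.0183), np.float64(-0.043)] 0.041002619826641676
[np.float64(-0.0165), np.float64(-0.0437)] 0.041002619826641676
[np.float64(-0.0147), np.float64(-0.0443)] 0.041002619826641676
```

Emit:
apply_moves(
  deltas=[
    {"dp":[-0.0267,0,-0.0384],"roll":0.041,"grip":1},
    {"dp":[-0.0251,0,-0.0394],"roll":0.041,"grip":1},
    {"dp":[-0.0235,0,-0.0404],"roll":0.041,"grip":1},
    {"dp":[-0.0218,0,-0.0413],"roll":0.041,"grip":1},
    {"dp":[-0.0201,0,-0.0422],"roll":0.041,"grip":1},
    {"dp":[-0.0183,0,-0.043],"roll":0.041,"grip":1},
    {"dp":[-0.0165,0,-0.0437],"roll":0.041,"grip":1},
    {"dp":[-0.0147,0,-0.0443],"roll":0.041,"grip":1},
    {"dp":[0,0,0],"roll":0,"grip":1},
    {"dp":[0,0,0],"roll":0,"grip":1},
  ],
)

```text
time_s: 7.0
ee_pos: [0.485, -0.1238, 0.2535]
eef_rot: [-1.57, 0.001, -0.087]
force: [-0.7, -0.4, -1.2]
grip_width: 0.0108
```

Emit:
apply_moves(
  deltas=[
    {"dp":[0,0.03,0],"roll":0,"grip":1},
    {"dp":[0,0.02,0],"roll":0,"grip":1},
    {"dp":[0,0.01,0],"roll":0,"grip":1},
    {"dp":[0,0,0],"roll":0,"grip":1},
    {"dp":[0,0,0],"roll":0,"grip":1},
  ],
)

```text
time_s: 7.62
ee_pos: [0.4855, -0.1241, 0.1947]
eef_rot: [-1.571, -0.001, -0.087]
force: [0.3, 0.0, -1.5]
grip_width: 0.0113
```

```bash
python3 - <<'E'
from h import *
o=ctrl.get_obs();print(o['ee_pos'],o['eef_rot'],o['force'],o['grip_width'])
a=snap('wrist','w4');s=snap('scene','s4');t=snap('top','t4')
B=lambda im,k,b:cv2.resize(np.clip(im*b,0,255).astype(np.uint8),None,fx=k,fy=k,interpolation=cv2.INTER_CUBIC)
c=B(a[60:260,210:340],3,1.8); d=B(s[130:230,180:283],4,1.6)[:300]; e=B(t[225:300,270:373],4,1.8)
cv2.imwrite('pics/c4.png',np.hstack([c,np.vstack([d,e])]))
E
```

```text
[ 0.48549012 -0.12409908  0.19474982] [-1.57108582e+00 -1.16374103e-03 -8.65699081e-02] [ 0.30855348  0.019382   -1.46194376] 0.011344100415958014
```

View pics/c4.png

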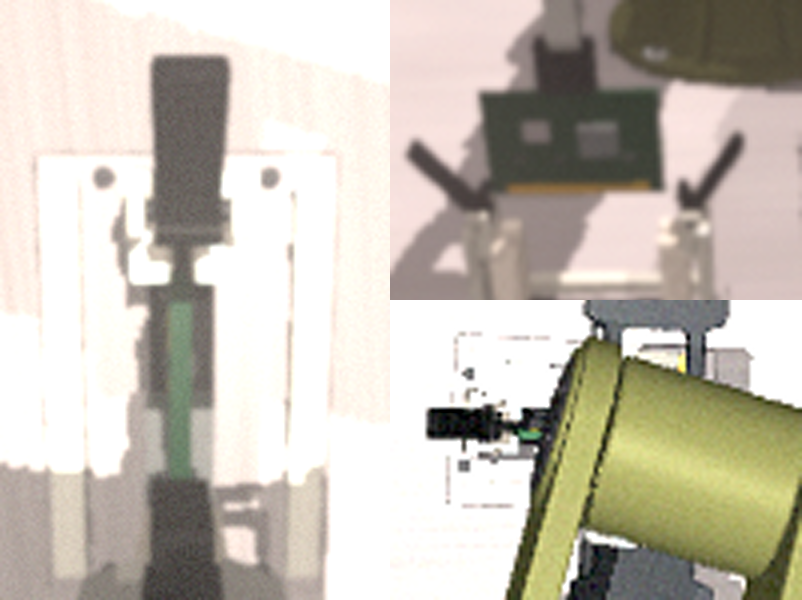

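The wrist crop (×3, origin (210,60)) shows the +y guide gap at u≈270.3, v≈148.3. The board's shoulder is at u≈269.7 with its end at v≈161, so the board is centred over the gap in x. The scene view shows the board upright between the open levers.

```bash
python3 - <<'E'
from h import *
o=ctrl.get_obs();Rt=R.from_euler('xyz',o['eef_rot']).as_matrix()
f=lambda p:(Rt.T@(p-o['ee_pos'])*1000).round(1)
zf=o['ee_pos'][2]-.012
print('board corner',f(onz('w4',(269.9,161),zf)))
print('guide gap',f(onz('w4',(270.3,148.3),.082)))
hs=[f(onz('w4',(210+x/3,119),.004)) for x in(103,270)];print('holes +y',hs)
C=np.mean([onz('w1',(225+x/4,v),.004) for x,v in((102,113.5),(290,113.5),(106,227.2),(279,227.2))],0)
print('plate centre',f(C))
# guides in w1: inner (slot) ends; guide front faces
print('guides mid w1',f((onz('w1',(273.3,136),.082)+onz('w1',(272.3,222.5),.082))/2))
# scene view: board bottom corners, lever tips, crop x4 offset (180,130)
for n,x,y,z in(('botL',490,188,zf-.072),('botR',662,190,zf-.072),('tipL',412,145,.146),('tipR',741,137,.146)):
    print(n,f(onz('s4',(180+(x-390)/4,130+y/4),z)))
E
```

```text
board corner [ 0.  12.  52.7]
guide gap [  0.2 112.5  52.2]
holes +y [array([-28.3, 190.5,  77.7]), array([ 32.6, 190.5,  77.8])]
plate centre [  2.  190.5   0.9]
guides mid w1 [  0.6 112.5   3.7]
botL [ -8.7  84.  -57.8]
botR [-4.1 84.  52.8]
tipL [  -1.7   48.5 -100.9]
tipR [ -8.2  48.5 104.2]
```

Emit:
apply_moves(
  deltas=[
    {"dp":[0.0003,0,0.0032],"roll":0,"grip":1},
    {"dp":[0,0.012,0],"roll":0,"grip":1},
    {"dp":[0,0.008,0],"roll":0,"grip":1},
    {"dp":[0,0.004,0],"roll":0,"grip":1},
    {"dp":[0,0,0],"roll":0,"grip":1},
    {"dp":[0,0,0],"roll":0,"grip":1},
  ],
  newtons=14,
)

```text
time_s: 8.52
ee_pos: [0.4858, -0.1211, 0.1702]
eef_rot: [-1.571, -0.0, -0.087]
force: [-0.5, 1.6, -1.9]
grip_width: 0.0116
```

Emit:
apply_moves(
  deltas=[
    {"dp":[0,0.001,0],"roll":0,"grip":1},
    {"dp":[0,0.001,0],"roll":0,"grip":1},
    {"dp":[0,0.001,0],"roll":0,"grip":1},
    {"dp":[0,0.001,0],"roll":0,"grip":1},
  ],
)

```text
time_s: 9.02
ee_pos: [0.4857, -0.1211, 0.1659]
eef_rot: [-1.571, -0.0, -0.087]
force: [-0.9, 1.1, -2.3]
grip_width: 0.0115
```

Emit:
apply_moves(
  deltas=[
    {"dp":[0,0.001,0],"roll":0,"grip":1},
    {"dp":[0,0.001,0],"roll":0,"grip":1},
    {"dp":[0,0.001,0],"roll":0,"grip":1},
  ],
)

```text
time_s: 9.4
ee_pos: [0.4857, -0.1211, 0.1629]
eef_rot: [-1.571, -0.0, -0.087]
force: [0.4, 0.3, -1.9]
grip_width: 0.0116
```

Emit:
apply_moves(
  deltas=[
    {"dp":[0,0.001,0],"roll":0,"grip":1},
    {"dp":[0,0.001,0],"roll":0,"grip":1},
    {"dp":[0,0,0],"roll":0,"grip":1},
  ],
)

```text
time_s: 9.78
ee_pos: [0.4856, -0.1211, 0.1609]
eef_rot: [-1.571, 0.0, -0.087]
force: [0.0, -0.2, -2.8]
grip_width: 0.0116
```

Emit:
apply_moves(
  deltas=[
    {"dp":[0,0.001,0],"roll":0,"grip":1},
    {"dp":[0,0.001,0],"roll":0,"grip":1},
    {"dp":[0,0.001,0],"roll":0,"grip":1},
  ],
)

```text
time_s: 10.15
ee_pos: [0.4857, -0.1211, 0.1579]
eef_rot: [-1.571, -0.0, -0.087]
force: [0.2, -0.2, -2.3]
grip_width: 0.0116
```

Emit:
apply_moves(
  deltas=[
    {"dp":[0,0.001,0],"roll":0,"grip":1},
    {"dp":[0,0.001,0],"roll":0,"grip":1},
    {"dp":[0,0.001,0],"roll":0,"grip":1},
  ],
)

```text
time_s: 10.52
ee_pos: [0.4857, -0.1211, 0.1549]
eef_rot: [-1.571, -0.0, -0.087]
force: [-0.1, 0.2, -2.3]
grip_width: 0.0114
```

Emit:
apply_moves(
  deltas=[
    {"dp":[0,0.001,0],"roll":0,"grip":1},
    {"dp":[0,0.001,0],"roll":0,"grip":1},
    {"dp":[0,0.001,0],"roll":0,"grip":1},
  ],
)

```text
time_s: 10.9
ee_pos: [0.4857, -0.1211, 0.1519]
eef_rot: [-1.571, -0.0, -0.087]
force: [0.1, -0.8, -1.7]
grip_width: 0.0118
```

```bash
python3 - <<'E'
from h import *
o=ctrl.get_obs();print(o['ee_pos'],o['eef_rot'],o['force'],o['moment'])
a=snap('wrist','w5');s=snap('scene','s5')
B=lambda im,k,b:cv2.resize(np.clip(im*b,0,255).astype(np.uint8),None,fx=k,fy=k,interpolation=cv2.INTER_CUBIC)
c=B(a[60:260,210:340],3,1.8); d=B(s[150:250,180:283],4,1.6)
d=np.vstack([d,np.zeros((200,d.shape[1],3),np.uint8)])
cv2.imwrite('pics/c5.png',np.hstack([c,d]))
E
```

```text
[ 0.48566687 -0.12105815  0.15189017] [-1.57078849e+00 -1.71718255e-05 -8.69704509e-02] [ 0.07344954 -0.78168077 -1.68974638] [ 0.00375592 -0.14711819 -0.02487168]
```

View pics/c5.png

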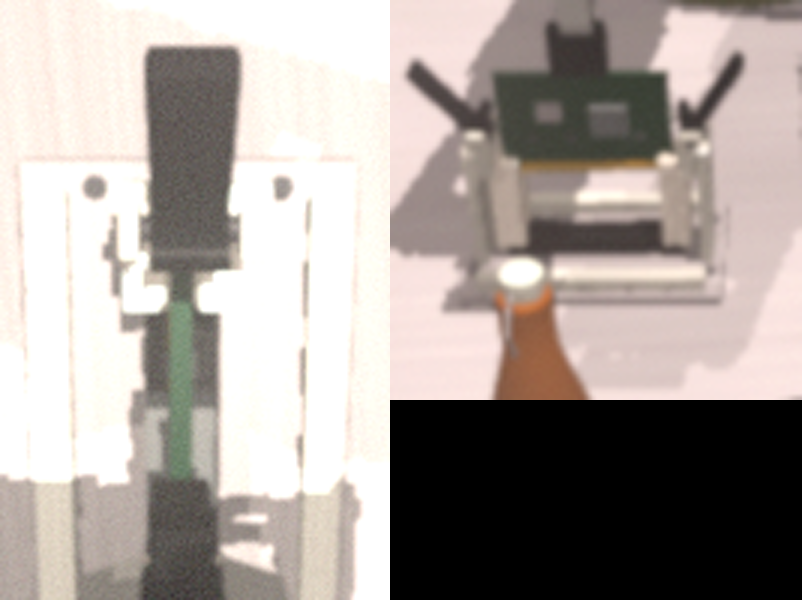

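The board's lower corners are behind the white guides in the scene view, and the green plate (u 168–191 of the crop) lies within the gap (168–196). It is in the slot with no contact force.

Emit:
apply_moves(
  deltas=[
    {"dp":[0,0.002,0],"roll":0,"grip":1},
    {"dp":[0,0.002,0],"roll":0,"grip":1},
    {"dp":[0,0.002,0],"roll":0,"grip":1},
    {"dp":[0,0.002,0],"roll":0,"grip":1},
    {"dp":[0,0.002,0],"roll":0,"grip":1},
  ],
)

```text
time_s: 11.62
ee_pos: [0.4857, -0.1211, 0.1418]
eef_rot: [-1.571, 0.0, -0.087]
force: [0.8, 0.5, -1.8]
grip_width: 0.0114
```

Emit:
apply_moves(
  deltas=[
    {"dp":[0,0.002,0],"roll":0,"grip":1},
    {"dp":[0,0.002,0],"roll":0,"grip":1},
    {"dp":[0,0.002,0],"roll":0,"grip":1},
    {"dp":[0,0.002,0],"roll":0,"grip":1},
    {"dp":[0,0.002,0],"roll":0,"grip":1},
  ],
)

```text
time_s: 12.25
ee_pos: [0.4856, -0.1211, 0.1318]
eef_rot: [-1.571, 0.0, -0.087]
force: [-0.1, -0.1, -1.2]
grip_width: 0.0113
```

Emit:
apply_moves(
  deltas=[
    {"dp":[0,0.002,0],"roll":0,"grip":1},
    {"dp":[0,0.002,0],"roll":0,"grip":1},
    {"dp":[0,0.002,0],"roll":0,"grip":1},
    {"dp":[0,0.002,0],"roll":0,"grip":1},
    {"dp":[0,0.002,0],"roll":0,"grip":1},
  ],
)

```text
time_s: 12.88
ee_pos: [0.4857, -0.1211, 0.1218]
eef_rot: [-1.571, -0.0, -0.087]
force: [-0.2, 0.3, -1.4]
grip_width: 0.0119
```

Emit:
apply_moves(
  deltas=[
    {"dp":[0,0.001,0],"roll":0,"grip":1},
    {"dp":[0,0.001,0],"roll":0,"grip":1},
    {"dp":[0,0.001,0],"roll":0,"grip":1},
    {"dp":[0,0.001,0],"roll":0,"grip":1},
    {"dp":[0,0.001,0],"roll":0,"grip":1},
    {"dp":[0,0,0],"roll":0,"grip":1},
  ],
)

```text
time_s: 13.62
ee_pos: [0.4856, -0.1211, 0.1169]
eef_rot: [-1.571, 0.0, -0.087]
force: [0.4, 0.1, -2.4]
grip_width: 0.0115
```

Emit:
apply_moves(
  deltas=[
    {"dp":[0,0.001,0],"roll":0,"grip":1},
    {"dp":[0,0.001,0],"roll":0,"grip":1},
    {"dp":[0,0.001,0],"roll":0,"grip":1},
    {"dp":[0,0,0],"roll":0,"grip":1},
  ],
)

```text
time_s: 14.12
ee_pos: [0.4856, -0.121, 0.1138]
eef_rot: [-1.571, 0.0, -0.087]
force: [-0.3, 0.6, -2.5]
grip_width: 0.0114
```

Emit:
apply_moves(
  deltas=[
    {"dp":[0,0.0007,0],"roll":0,"grip":1},
    {"dp":[0,0.0007,0],"roll":0,"grip":1},
    {"dp":[0,0,0],"roll":0,"grip":1},
  ],
)

```text
time_s: 14.5
ee_pos: [0.4856, -0.1211, 0.1125]
eef_rot: [-1.571, 0.0, -0.087]
force: [0.3, -0.7, -0.3]
grip_width: 0.0114
```

Emit:
apply_moves(
  deltas=[
    {"dp":[0,0.0007,0],"roll":0,"grip":1},
    {"dp":[0,0.0007,0],"roll":0,"grip":1},
    {"dp":[0,0,0],"roll":0,"grip":1},
  ],
)

```text
time_s: 14.88
ee_pos: [0.4856, -0.1211, 0.1111]
eef_rot: [-1.571, 0.0, -0.087]
force: [-0.6, 0.1, -3.0]
grip_width: 0.0116
```

Emit:
apply_moves(
  deltas=[
    {"dp":[0,0.0007,0],"roll":0,"grip":1},
    {"dp":[0,0.0006,0],"roll":0,"grip":1},
    {"dp":[0,0,0],"roll":0,"grip":1},
  ],
)

```text
time_s: 15.25
ee_pos: [0.4858, -0.121, 0.11]
eef_rot: [-1.571, -0.0, -0.087]
force: [0.2, 1.4, 0.6]
grip_width: 0.0114
```

Emit:
apply_moves(
  deltas=[
    {"dp":[0,0.0005,0],"roll":0,"grip":1},
    {"dp":[0,0.0005,0],"roll":0,"grip":1},
    {"dp":[0,0,0],"roll":0,"grip":1},
  ],
)

```text
time_s: 15.62
ee_pos: [0.4863, -0.1209, 0.1098]
eef_rot: [-1.571, -0.002, -0.087]
force: [0.7, 3.6, 8.5]
grip_width: 0.0117
```

Emit:
apply_moves(
  deltas=[
    {"dp":[0,0.0005,0],"roll":0,"grip":1},
    {"dp":[0,0.0005,0],"roll":0,"grip":1},
    {"dp":[0,0,0],"roll":0,"grip":1},
  ],
)

```text
time_s: 16.0
ee_pos: [0.4869, -0.1208, 0.1095]
eef_rot: [-1.571, -0.004, -0.087]
force: [0.3, 5.7, 13.9]
grip_width: 0.0116
```

Contact at TCP z≈0.110, which puts the foot at about 0.026, as the text says. Relax, let go and rise.

Emit:
apply_moves(
  deltas=[
    {"dp":[0,-0.001,0],"roll":0,"grip":1},
    {"dp":[0,0,0],"roll":0,"grip":1},
    {"dp":[0,0,0],"roll":0,"grip":-0.2},
    {"dp":[0,0,0],"roll":0,"grip":-0.2},
    {"dp":[0,0,0],"roll":0,"grip":-0.2},
    {"dp":[0,0,0],"roll":0,"grip":-0.2},
    {"dp":[0,0,0],"roll":0,"grip":-0.2},
    {"dp":[0,0,0],"roll":0,"grip":-0.2},
  ],
)

```text
time_s: 17.0
ee_pos: [0.4856, -0.1211, 0.1088]
eef_rot: [-1.571, 0.0, -0.087]
force: [0.6, 0.1, -0.5]
grip_width: 0.0562
```

Emit:
apply_moves(
  deltas=[
    {"dp":[0,-0.01,0],"roll":0,"grip":-0.2},
    {"dp":[0,-0.03,0],"roll":0,"grip":-0.2},
    {"dp":[0,-0.04,0],"roll":0,"grip":-0.2},
    {"dp":[0,-0.02,0],"roll":0,"grip":-0.2},
    {"dp":[0,0,0],"roll":0,"grip":1},
    {"dp":[0,0,0],"roll":0,"grip":1},
  ],
)

```text
time_s: 17.75
ee_pos: [0.4853, -0.121, 0.2081]
eef_rot: [-1.571, 0.001, -0.087]
force: [-0.3, -0.3, -0.8]
grip_width: 0.0399
```

```bash
python3 - <<'E'
from h import *
o=ctrl.get_obs();print(o['time_s'],o['ee_pos'],o['eef_rot'],o['force'],o['grip_width'])
a=snap('wrist','w6');s=snap('scene','s6')
B=lambda im,k,b:cv2.resize(np.clip(im*b,0,255).astype(np.uint8),None,fx=k,fy=k,interpolation=cv2.INTER_CUBIC)
c=B(a[60:320,200:340],2.3,1.8)[:596]; d=B(s[140:240,180:283],4.5,1.6)
d=np.vstack([d,np.zeros((c.shape[0]-d.shape[0],d.shape[1],3),np.uint8)])
cv2.imwrite('pics/c6.png',np.hstack([c,d]))
E
```

```text
17.75 [ 0.48532908 -0.12096329  0.20805748] [-1.57053596e+00  1.02945763e-03 -8.70426103e-02] [-0.33083001 -0.28567524 -0.80888453] 0.03990148788017809
```

View pics/c6.png

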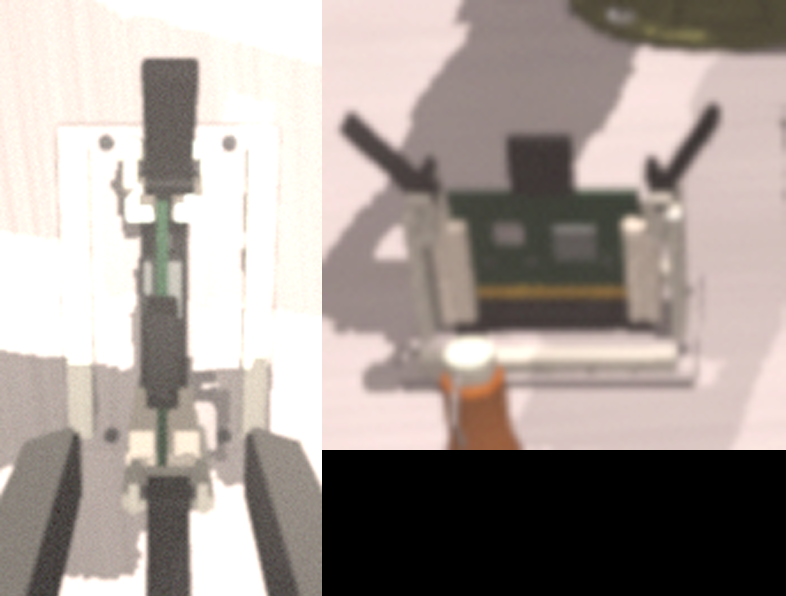

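The board stands in both guides between the open levers, its lower gold edge on the connector. Now the left (+y) lever, with shut fingers from outside.

Emit:
apply_moves(
  deltas=[
    {"dp":[0.001,0,0.043],"roll":0,"grip":1},
    {"dp":[0.0005,0,0.043],"roll":0,"grip":1},
    {"dp":[0,0,0.044],"roll":0,"grip":1},
    {"dp":[0,0.02,0],"roll":0,"grip":1},
    {"dp":[0,0.03,0],"roll":0,"grip":1},
    {"dp":[0,0.01,0],"roll":0,"grip":1},
    {"dp":[0,0,0],"roll":0,"grip":1},
  ],
)

```text
time_s: 18.73
ee_pos: [0.4983, 0.0082, 0.1486]
eef_rot: [-1.571, 0.001, -0.087]
force: [0.3, -0.6, 0.9]
grip_width: 0.0005
```

Emit:
apply_moves(
  deltas=[
    {"dp":[0,0,-0.004],"roll":0,"grip":1},
    {"dp":[0,0,-0.004],"roll":0,"grip":1},
    {"dp":[0,0,-0.004],"roll":0,"grip":1},
    {"dp":[0,0,-0.003],"roll":0,"grip":1},
    {"dp":[0,0,-0.003],"roll":0,"grip":1},
    {"dp":[0,0,-0.003],"roll":0,"grip":1},
    {"dp":[0,0,-0.003],"roll":0,"grip":1},
  ],
)

```text
time_s: 19.6
ee_pos: [0.4963, -0.0158, 0.1488]
eef_rot: [-1.571, 0.0, -0.087]
force: [-0.9, 0.4, 0.5]
grip_width: 0.0005
```

Emit:
apply_moves(
  deltas=[
    {"dp":[0,-0.001,-0.003],"roll":0,"grip":1},
    {"dp":[0,-0.001,-0.003],"roll":0,"grip":1},
    {"dp":[0,-0.001,-0.003],"roll":0,"grip":1},
    {"dp":[0,-0.001,-0.003],"roll":0,"grip":1},
    {"dp":[0,-0.001,-0.003],"roll":0,"grip":1},
  ],
)

```text
time_s: 20.23
ee_pos: [0.4951, -0.0307, 0.1539]
eef_rot: [-1.571, -0.0, -0.087]
force: [-0.8, 0.6, 1.3]
grip_width: 0.0008
```

Emit:
apply_moves(
  deltas=[
    {"dp":[0,-0.001,-0.003],"roll":0,"grip":1},
    {"dp":[0,-0.001,-0.003],"roll":0,"grip":1},
    {"dp":[0,-0.001,-0.003],"roll":0,"grip":1},
    {"dp":[0,-0.001,-0.003],"roll":0,"grip":1},
    {"dp":[0,-0.001,-0.0023],"roll":0,"grip":1},
  ],
)

```text
time_s: 20.85
ee_pos: [0.4938, -0.045, 0.1589]
eef_rot: [-1.571, 0.0, -0.087]
force: [0.3, -0.4, 0.6]
grip_width: 0.0004
```

Emit:
apply_moves(
  deltas=[
    {"dp":[0,0,-0.002],"roll":0,"grip":1},
    {"dp":[0,0,-0.002],"roll":0,"grip":1},
    {"dp":[0,0,-0.002],"roll":0,"grip":1},
    {"dp":[0,0,-0.002],"roll":0,"grip":1},
  ],
)

```text
time_s: 21.35
ee_pos: [0.4931, -0.0529, 0.1588]
eef_rot: [-1.571, 0.0, -0.087]
force: [-0.4, 0.2, -1.0]
grip_width: 0.0003
```

```bash
python3 - <<'E'
from h import *
o=ctrl.get_obs();print(o['time_s'],o['ee_pos'],o['force'])
s=snap('scene','s7');a=snap('wrist','w7')
B=lambda im,k,b:cv2.resize(np.clip(im*b,0,255).astype(np.uint8),None,fx=k,fy=k,interpolation=cv2.INTER_CUBIC)
cv2.imwrite('pics/c7.png',B(s[130:240,180:290],5,1.6))
E
```

```text
21.35 [ 0.49310325 -0.05287133  0.15881642] [-0.44735391  0.15730794 -0.97895932]
```

View pics/c7.png

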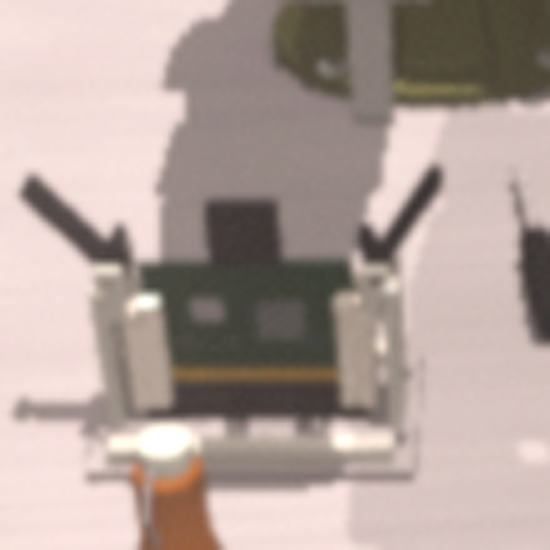

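The left lever (right in this picture, tip at crop (438,172)) has not moved, and the grey finger ends at crop (372,120), above it. I'll check the geometry numerically.

```bash
python3 - <<'E'
from h import *
o=ctrl.get_obs();tip=o['ee_pos']-[0,0,.011]
print('fingertip px pred',proj('s7',[tip]),'seen',(180+372/5,130+120/5))
print('lever tip px pred for (.4966,-.0214,.146)',proj('s7',[[.4966,-.0214,.146]]),'seen',(180+438/5,130+170/5))
# lever tip tri: w6 crop 2.3 offset (200,60): left lever end at (170,60)
print(tri('w6',(200+170/2.3,60+62/2.3),'s7',(180+438/5,130+170/5)))
print(tri('w1',(276,80.5),'w6',(200+170/2.3,60+62/2.3)))
ps=[(276,80.5),(274.3,295)]
print('right',tri('w1',ps[1],'s7',(180+28/5,130+183/5)))
print('left',tri('w1',ps[0],'s7',(180+438/5,130+170/5)))
E
```

```text
fingertip px pred [[254.56462765 165.57597013]] seen (254.4, 154.0)
lever tip px pred for (.4966,-.0214,.146) [[267.33840029 166.26222195]] seen (267.6, 164.0)
(array([ 0.49646809, -0.02138124,  0.15215555]), np.float64(0.0016739685472448086))
(array([ 0.49629678, -0.02297384,  0.16110291]), np.float64(8.175821182230782e-05))
right (array([ 0.47939816, -0.22495242,  0.14822535]), np.float64(0.0031483288983339157))
left (array([ 0.49645043, -0.0212896 ,  0.15213851]), np.float64(0.0014943877370083125))
```

```bash
python3 - <<'E'
from h import *
s=cv2.imread('pics/s7.png').max(2);s6=cv2.imread('pics/s6.png').max(2)
print('cols 246..262'); 
for v in range(146,176,2): print(v,s[v,244:264:2],s6[v,244:264:2])
# w2 fingertip prediction
p=np.array([.5966,.1997,.2644]);Rt=R.from_euler('xyz',[-1.5707,0,.22]).as_matrix()
for y in(.011,-.008,-.03,-.05): print(y,proj('w2',[p+Rt@[sx,y,sz] for sx in(-.047,.047) for sz in(0.008,)]).round(0).tolist())
E
```

```text
cols 246..262
146 [53 55 57 77 86 85 84 75 75 62] [54 54 57 59 71 66 60 60 64 63]
148 [69 60 57 73 85 86 85 78 75 77] [70 59 56 55 60 60 67 69 74 77]
150 [91 88 83 81 86 85 85 78 72 66] [ 92  89  84 104 115  86  80  79  73  66]
152 [ 92  93  92  86  82  83  83 105 138 134] [ 93  93 102 144 151 149 148 148 142 135]
154 [ 93  94  94  89  81  80  82 114 151 153] [ 94  94 109 150 154 155 154 154 154 153]
156 [ 94  94  94  93  93  92  97 144 152 154] [ 93  95 118 152 154 154 154 154 154 154]
158 [ 94  94  94  94  94  94 100 148 154 154] [ 95 104 148 155 156 156 156 155 155 154]
160 [ 95  95  95  95  94  95 113 151 154 154] [ 95 122 155 156 157 157 156 156 156 149]
162 [ 95  95  96  95  96  95 123 154 154 154] [100 139 157 157 157 157 156 156 155 141]
164 [ 94  94  94  94  94  94 123 154 154 152] [118 152 156 155 155 155 156 155 154 138]
166 [ 93  93  93  93  93  95 126 153 153 141] [147 155 155 155 154 154 155 154 154 134]
168 [ 93  93  93  93  92 115 146 152 148  99] [153 153 153 153 152 153 153 152 149 100]
170 [ 94  94  94  93  99 144 154 152 124  51] [154 154 154 154 154 154 155 153 122  53]
172 [ 94  94  93  93 102 147 153 140  73  42] [155 155 154 154 154 153 153 134  68  43]
174 [ 94  94  93  93  93 132 149 101  43  71] [154 153 153 153 129 135 147  92  44  65]
0.011 [[197.0, 231.0], [343.0, 231.0]]
-0.008 [[190.0, 241.0], [350.0, 241.0]]
-0.03 [[181.0, 255.0], [359.0, 255.0]]
-0.05 [[170.0, 271.0], [369.0, 272.0]]
```

The visible fingertip sits about 10 px above its predicted pixel in the scene view, and the wrist views agree that the fingers end nearer the camera. I'll estimate where the tip really is.

```bash
python3 - <<'E'
from h import *
o=ctrl.get_obs();p=o['ee_pos']
for dz in(-.011,.01,.02,.03,.035): print(dz,proj('s7',[p+[.0,0,dz],p+[.012,0,dz]]).round(1).tolist())
K,D,T=cam('w2')
# wrist views: depth from half-separation of inner tip edges
for f,h,px in(('w2',.047,84.5),('w6',.020,35.5)):
    Z=345*h/px; print(f,'tool y of tip',(Z-.266*.0775)/.964-.1987)
# same dark/bright tip transition in scene s4 (board held, TCP .1947): column of finger
s=cv2.imread('pics/s4.png'); 
q=proj('s4',[[.4855+.006,-.1241,.1947+d] for d in(-.011,.009,.02,.03)]);print(q.round(1).tolist())
u=int(q[0,0]); print([int(s[v,u-1:u+2].max(2).mean()) for v in range(128,160,1)])
E
```

```text
-0.011 [[254.6, 165.6], [254.7, 167.9]]
0.01 [[254.1, 158.0], [254.3, 160.3]]
0.02 [[253.9, 154.3], [254.1, 156.6]]
0.03 [[253.7, 150.6], [253.9, 152.9]]
0.035 [[253.6, 148.7], [253.7, 151.0]]
w2 tool y of tip -0.021025216676078456
w6 tool y of tip -0.01846016889720059
[[224.4, 153.7], [223.6, 146.1], [223.1, 141.9], [222.7, 138.0]]Traceback (most recent call last):
  File "<stdin>", line 11, in <module>
    return umr_maximum(a, axis, None, out, keepdims, initial, where)
numpy.exceptions.AxisError: axis 2 is out of bounds for array of dimension 2
```

Three measurements agree: the fingertips end about 20 mm behind the TCP, not 11 mm ahead as the text says. I'll back out, go 31 mm lower than planned, and repeat the push.

Emit:
apply_moves(
  deltas=[
    {"dp":[0,-0.01,0.02],"roll":0,"grip":1},
    {"dp":[0,0,0.02],"roll":0,"grip":1},
    {"dp":[0,0,0.021],"roll":0,"grip":1},
    {"dp":[0,0.023,0],"roll":0,"grip":1},
    {"dp":[0,0.03,0],"roll":0,"grip":1},
    {"dp":[0,0,0],"roll":0,"grip":1},
    {"dp":[0,0,0],"roll":0,"grip":1},
  ],
)

```text
time_s: 22.32
ee_pos: [0.4989, 0.008, 0.1169]
eef_rot: [-1.571, -0.001, -0.087]
force: [-0.6, 0.0, 0.9]
grip_width: 0.0006
```

Emit:
apply_moves(
  deltas=[
    {"dp":[0,0,-0.005],"roll":0,"grip":1},
    {"dp":[0,0,-0.004],"roll":0,"grip":1},
    {"dp":[0,0,-0.003],"roll":0,"grip":1},
    {"dp":[0,0,-0.003],"roll":0,"grip":1},
    {"dp":[0,0,-0.003],"roll":0,"grip":1},
  ],
)

```text
time_s: 22.95
ee_pos: [0.4968, -0.0101, 0.1159]
eef_rot: [-1.571, 0.0, -0.087]
force: [0.2, 0.7, 0.2]
grip_width: 0.0004
```

Emit:
apply_moves(
  deltas=[
    {"dp":[0,0,-0.003],"roll":0,"grip":1},
    {"dp":[0,0,-0.003],"roll":0,"grip":1},
    {"dp":[0,0,-0.003],"roll":0,"grip":1},
  ],
)

```text
time_s: 23.32
ee_pos: [0.4964, -0.0186, 0.1163]
eef_rot: [-1.57, -0.001, -0.087]
force: [0.7, 4.4, 3.5]
grip_width: 0.0006
```

Emit:
apply_moves(
  deltas=[
    {"dp":[0,-0.001,-0.003],"roll":0,"grip":1},
    {"dp":[0,-0.001,-0.003],"roll":0,"grip":1},
    {"dp":[0,-0.001,-0.003],"roll":0,"grip":1},
    {"dp":[0,-0.001,-0.003],"roll":0,"grip":1},
  ],
)

```text
time_s: 23.82
ee_pos: [0.495, -0.0311, 0.1199]
eef_rot: [-1.571, 0.0, -0.087]
force: [0.4, 2.4, 0.9]
grip_width: 0.0004
```

Now it pushes the lever (about 2.5 N). Continue.

Emit:
apply_moves(
  deltas=[
    {"dp":[0,-0.0015,-0.003],"roll":0,"grip":1},
    {"dp":[0,-0.0015,-0.003],"roll":0,"grip":1},
    {"dp":[0,-0.0015,-0.003],"roll":0,"grip":1},
    {"dp":[0,-0.0015,-0.003],"roll":0,"grip":1},
    {"dp":[0,-0.001,-0.002],"roll":0,"grip":1},
  ],
)

```text
time_s: 24.45
ee_pos: [0.4938, -0.0449, 0.1269]
eef_rot: [-1.571, 0.0, -0.087]
force: [0.3, 2.4, -2.0]
grip_width: 0.0005
```

Emit:
apply_moves(
  deltas=[
    {"dp":[0,0,-0.003],"roll":0,"grip":1},
    {"dp":[0,0,-0.003],"roll":0,"grip":1},
    {"dp":[0,0,-0.003],"roll":0,"grip":1},
  ],
)

```text
time_s: 24.82
ee_pos: [0.493, -0.0539, 0.1268]
eef_rot: [-1.571, 0.0, -0.087]
force: [0.8, 2.0, -0.9]
grip_width: 0.0006
```

Emit:
apply_moves(
  deltas=[
    {"dp":[0,0.0005,-0.0025],"roll":0,"grip":1},
    {"dp":[0,0.0005,-0.0025],"roll":0,"grip":1},
    {"dp":[0,0.0005,-0.0025],"roll":0,"grip":1},
  ],
)

```text
time_s: 25.2
ee_pos: [0.4924, -0.0614, 0.1253]
eef_rot: [-1.571, 0.0, -0.087]
force: [0.4, 3.2, -0.5]
grip_width: 0.0008
```

Emit:
apply_moves(
  deltas=[
    {"dp":[0,0.0006,-0.0015],"roll":0,"grip":1},
    {"dp":[0,0.0006,-0.0015],"roll":0,"grip":1},
    {"dp":[0,0.0006,-0.0015],"roll":0,"grip":1},
  ],
)

```text
time_s: 25.58
ee_pos: [0.492, -0.0658, 0.1236]
eef_rot: [-1.571, -0.0, -0.087]
force: [-0.5, 3.4, 1.5]
grip_width: 0.0007
```

Emit:
apply_moves(
  deltas=[
    {"dp":[0,0.0005,-0.0015],"roll":0,"grip":1},
    {"dp":[0,0.0005,-0.0015],"roll":0,"grip":1},
    {"dp":[0,0.0005,-0.0015],"roll":0,"grip":1},
  ],
)

```text
time_s: 25.95
ee_pos: [0.4917, -0.0695, 0.1221]
eef_rot: [-1.569, -0.0, -0.087]
force: [1.2, 10.1, 2.0]
grip_width: 0.0003
```

Emit:
apply_moves(
  deltas=[
    {"dp":[0,0.0006,-0.0012],"roll":0,"grip":1},
    {"dp":[0,0.0006,-0.0012],"roll":0,"grip":1},
    {"dp":[0,0.0006,-0.0012],"roll":0,"grip":1},
  ],
)

```text
time_s: 26.32
ee_pos: [0.4915, -0.0726, 0.1204]
eef_rot: [-1.569, -0.0, -0.087]
force: [0.6, 13.7, 3.5]
grip_width: 0.0007
```

Emit:
apply_moves(
  deltas=[
    {"dp":[0,0.0006,-0.001],"roll":0,"grip":1},
    {"dp":[0,0.0006,-0.001],"roll":0,"grip":1},
    {"dp":[0,0.0006,-0.001],"roll":0,"grip":1},
  ],
)

```text
time_s: 26.7
ee_pos: [0.4913, -0.0754, 0.1187]
eef_rot: [-1.568, -0.0, -0.087]
force: [0.1, 14.2, 3.9]
grip_width: 0.0008
```

Emit:
apply_moves(
  deltas=[
    {"dp":[0,0.0006,-0.0008],"roll":0,"grip":1},
    {"dp":[0,0.0006,-0.0008],"roll":0,"grip":1},
    {"dp":[0,0.0006,-0.0008],"roll":0,"grip":1},
  ],
)

```text
time_s: 27.08
ee_pos: [0.491, -0.0779, 0.1169]
eef_rot: [-1.568, -0.0, -0.087]
force: [-0.2, 14.0, 3.9]
grip_width: 0.0006
```

Emit:
apply_moves(
  deltas=[
    {"dp":[0,0.0006,-0.0006],"roll":0,"grip":1},
    {"dp":[0,0.0006,-0.0006],"roll":0,"grip":1},
  ],
)

```text
time_s: 27.32
ee_pos: [0.4909, -0.0791, 0.1158]
eef_rot: [-1.569, -0.0, -0.087]
force: [-0.9, 12.6, 5.5]
grip_width: 0.0005
```

Emit:
apply_moves(
  deltas=[
    {"dp":[0,0.0005,-0.0005],"roll":0,"grip":1},
    {"dp":[0,0.0005,-0.0005],"roll":0,"grip":1},
  ],
)

```text
time_s: 27.58
ee_pos: [0.4909, -0.0802, 0.1149]
eef_rot: [-1.569, -0.001, -0.087]
force: [0.1, 12.9, 5.9]
grip_width: 0.0005
```

Emit:
apply_moves(
  deltas=[
    {"dp":[0,0.0006,-0.0005],"roll":0,"grip":1},
    {"dp":[0,0.0005,-0.0005],"roll":0,"grip":1},
  ],
)

```text
time_s: 27.82
ee_pos: [0.4908, -0.0813, 0.1138]
eef_rot: [-1.569, -0.001, -0.087]
force: [-0.9, 11.8, 6.7]
grip_width: 0.0005
```

Emit:
apply_moves(
  deltas=[
    {"dp":[0,0.0005,-0.0004],"roll":0,"grip":1},
    {"dp":[0,0,0],"roll":0,"grip":1},
  ],
)

```text
time_s: 28.08
ee_pos: [0.4908, -0.0818, 0.1134]
eef_rot: [-1.569, -0.001, -0.087]
force: [-0.1, 11.4, 5.9]
grip_width: 0.0006
```

Emit:
apply_moves(
  deltas=[
    {"dp":[0,-0.005,0.004],"roll":0,"grip":1},
    {"dp":[0,-0.02,0.008],"roll":0,"grip":1},
    {"dp":[0,-0.027,0],"roll":0,"grip":1},
    {"dp":[0,0,-0.04],"roll":0,"grip":1},
    {"dp":[0,0,-0.05],"roll":0,"grip":1},
    {"dp":[0,0,-0.05],"roll":0,"grip":1},
    {"dp":[0,0,-0.045],"roll":0,"grip":1},
    {"dp":[0,0.02,0],"roll":0,"grip":1},
    {"dp":[0,0.03,0],"roll":0,"grip":1},
    {"dp":[0,0,0],"roll":0,"grip":1},
  ],
)

```text
time_s: 29.32
ee_pos: [0.4745, -0.2549, 0.1134]
eef_rot: [-1.57, 0.003, -0.087]
force: [0.3, -0.1, 0.5]
grip_width: 0.0002
```

```bash
python3 - <<'E'
from h import *
o=ctrl.get_obs();print(o['time_s'],o['ee_pos'],o['force'])
yaw=-.087;c=np.array([.4876,-.1235]); R2=np.array([[np.cos(yaw),-np.sin(yaw)],[np.sin(yaw),np.cos(yaw)]])
print('TCP in cage',R2.T@(o['ee_pos'][:2]-c))
snap('scene','s8')
im=cv2.imread('pics/s8.png');d=np.abs(im.astype(int)-cv2.imread('pics/s6.png')).max(2)
# predicted left tip px for angles, and darkness along the bar
for a in(0,1.2,1.3,1.4,1.5,1.56):
    t=np.radians(50)+a
    ps=[np.r_[c+R2@[0,.067+r*np.cos(t)],.098+r*np.sin(t)] for r in(.03,.045,.058,.066,.072)]
    q=proj('s8',ps); print(a,q[-2].round(1),[int(im[int(round(v)),int(round(u))].max()) for u,v in q])
E
```

```text
29.325 [ 0.4744853  -0.25493065  0.11338369] [ 0.28225869 -0.13854986  0.52295666]
TCP in cage [-0.00164505 -0.13207311]
0 [270.1 165.3] [139, 139, 138, 136, 134]
1.2 [240. 163.] [78, 133, 154, 129, 98]
1.3 [237.8 164.2] [46, 91, 104, 151, 136]
1.4 [235.9 165.7] [43, 62, 46, 134, 158]
1.5 [234.1 167.3] [53, 47, 52, 156, 158]
1.56 [233.1 168.3] [53, 89, 87, 157, 158]
```

Left lever reads about 1.45 rad, closed. Now the right one, mirrored.

Emit:
apply_moves(
  deltas=[
    {"dp":[0,-0.003,0.005],"roll":0,"grip":1},
    {"dp":[0,0,0.005],"roll":0,"grip":1},
    {"dp":[0,0,0.005],"roll":0,"grip":1},
    {"dp":[0,0,0.003],"roll":0,"grip":1},
    {"dp":[0,0,0.003],"roll":0,"grip":1},
    {"dp":[0,0,0.003],"roll":0,"grip":1},
    {"dp":[0,0,0.003],"roll":0,"grip":1},
  ],
)

```text
time_s: 30.25
ee_pos: [0.4783, -0.2288, 0.1189]
eef_rot: [-1.573, -0.002, -0.087]
force: [-0.2, -5.2, 5.2]
grip_width: 0.0004
```

Emit:
apply_moves(
  deltas=[
    {"dp":[0,-0.001,0.003],"roll":0,"grip":1},
    {"dp":[0,-0.001,0.003],"roll":0,"grip":1},
    {"dp":[0,-0.001,0.003],"roll":0,"grip":1},
    {"dp":[0,-0.001,0.003],"roll":0,"grip":1},
  ],
)

```text
time_s: 30.75
ee_pos: [0.4789, -0.2159, 0.1218]
eef_rot: [-1.571, 0.0, -0.087]
force: [-0.2, -3.2, 1.7]
grip_width: 0.0003
```

Emit:
apply_moves(
  deltas=[
    {"dp":[0,-0.0015,0.003],"roll":0,"grip":1},
    {"dp":[0,-0.0015,0.003],"roll":0,"grip":1},
    {"dp":[0,-0.0015,0.003],"roll":0,"grip":1},
    {"dp":[0,-0.0015,0.003],"roll":0,"grip":1},
    {"dp":[0,-0.001,0.002],"roll":0,"grip":1},
  ],
)

```text
time_s: 31.38
ee_pos: [0.48, -0.2021, 0.1289]
eef_rot: [-1.571, 0.0, -0.087]
force: [0.0, -1.7, -1.7]
grip_width: 0.0004
```

Emit:
apply_moves(
  deltas=[
    {"dp":[0,0,0.003],"roll":0,"grip":1},
    {"dp":[0,0,0.003],"roll":0,"grip":1},
    {"dp":[0,0,0.003],"roll":0,"grip":1},
  ],
)

```text
time_s: 31.75
ee_pos: [0.4809, -0.1932, 0.1289]
eef_rot: [-1.571, -0.0, -0.087]
force: [-0.1, -2.3, -2.1]
grip_width: 0.0008
```

Emit:
apply_moves(
  deltas=[
    {"dp":[0,0.0005,0.0025],"roll":0,"grip":1},
    {"dp":[0,0.0005,0.0025],"roll":0,"grip":1},
    {"dp":[0,0.0005,0.0025],"roll":0,"grip":1},
  ],
)

```text
time_s: 32.12
ee_pos: [0.4816, -0.1857, 0.1274]
eef_rot: [-1.571, -0.0, -0.087]
force: [-0.0, -1.9, 0.8]
grip_width: 0.0003
```

Emit:
apply_moves(
  deltas=[
    {"dp":[0,0.001,0.0015],"roll":0,"grip":1},
    {"dp":[0,0.001,0.0015],"roll":0,"grip":1},
    {"dp":[0,0.001,0.0015],"roll":0,"grip":1},
  ],
)

```text
time_s: 32.5
ee_pos: [0.482, -0.1813, 0.1244]
eef_rot: [-1.571, -0.0, -0.087]
force: [-0.1, -0.5, 3.0]
grip_width: 0.0003
```

Emit:
apply_moves(
  deltas=[
    {"dp":[0,0.0006,0.0015],"roll":0,"grip":1},
    {"dp":[0,0.0006,0.0015],"roll":0,"grip":1},
    {"dp":[0,0.0006,0.0015],"roll":0,"grip":1},
  ],
)

```text
time_s: 32.88
ee_pos: [0.4824, -0.1768, 0.1225]
eef_rot: [-1.571, -0.0, -0.087]
force: [-0.4, -2.7, 3.6]
grip_width: 0.0006
```

Emit:
apply_moves(
  deltas=[
    {"dp":[0,0.0006,0.0012],"roll":0,"grip":1},
    {"dp":[0,0.0006,0.0012],"roll":0,"grip":1},
    {"dp":[0,0.0006,0.0012],"roll":0,"grip":1},
  ],
)

```text
time_s: 33.25
ee_pos: [0.4828, -0.1737, 0.121]
eef_rot: [-1.572, -0.001, -0.087]
force: [0.3, -6.4, 5.6]
grip_width: 0.0002
```

Emit:
apply_moves(
  deltas=[
    {"dp":[0,0.0006,0.001],"roll":0,"grip":1},
    {"dp":[0,0.0006,0.001],"roll":0,"grip":1},
    {"dp":[0,0.0006,0.001],"roll":0,"grip":1},
  ],
)

```text
time_s: 33.62
ee_pos: [0.483, -0.1711, 0.1194]
eef_rot: [-1.572, -0.001, -0.087]
force: [-1.9, -7.9, 7.5]
grip_width: 0.0004
```

Emit:
apply_moves(
  deltas=[
    {"dp":[0,0.0006,0.0008],"roll":0,"grip":1},
    {"dp":[0,0.0006,0.0008],"roll":0,"grip":1},
    {"dp":[0,0.0006,0.0008],"roll":0,"grip":1},
  ],
)

```text
time_s: 34.0
ee_pos: [0.4833, -0.1688, 0.1178]
eef_rot: [-1.573, -0.001, -0.087]
force: [-1.6, -8.0, 8.8]
grip_width: 0.0005
```

Emit:
apply_moves(
  deltas=[
    {"dp":[0,0.0006,0.0006],"roll":0,"grip":1},
    {"dp":[0,0.0006,0.0006],"roll":0,"grip":1},
  ],
)

```text
time_s: 34.25
ee_pos: [0.4835, -0.1676, 0.1167]
eef_rot: [-1.573, -0.001, -0.087]
force: [-2.3, -7.3, 10.4]
grip_width: 0.0003
```

Emit:
apply_moves(
  deltas=[
    {"dp":[0,0.0006,0.0006],"roll":0,"grip":1},
    {"dp":[0,0.0005,0.0005],"roll":0,"grip":1},
  ],
)

```text
time_s: 34.5
ee_pos: [0.4836, -0.1664, 0.1157]
eef_rot: [-1.572, -0.001, -0.087]
force: [-1.7, -7.3, 10.8]
grip_width: 0.0006
```

Emit:
apply_moves(
  deltas=[
    {"dp":[0,0.0006,0.0006],"roll":0,"grip":1},
    {"dp":[0,0.0005,0.0005],"roll":0,"grip":1},
  ],
)

```text
time_s: 34.75
ee_pos: [0.4837, -0.1651, 0.1145]
eef_rot: [-1.572, -0.001, -0.087]
force: [-2.0, -5.4, 10.0]
grip_width: 0.0006
```

Emit:
apply_moves(
  deltas=[
    {"dp":[0,0.0006,0.0006],"roll":0,"grip":1},
    {"dp":[0,0.0004,0.0004],"roll":0,"grip":1},
  ],
)

```text
time_s: 35.0
ee_pos: [0.4838, -0.1641, 0.1136]
eef_rot: [-1.572, -0.001, -0.087]
force: [-2.1, -5.9, 11.3]
grip_width: 0.0006
```

Emit:
apply_moves(
  deltas=[
    {"dp":[0,-0.005,-0.004],"roll":0,"grip":1},
    {"dp":[0,-0.02,-0.008],"roll":0,"grip":1},
    {"dp":[0,-0.04,0],"roll":0,"grip":1},
    {"dp":[0,-0.04,0],"roll":0,"grip":1},
    {"dp":[-0.03,0,-0.05],"roll":0,"grip":1},
    {"dp":[-0.03,0,-0.05],"roll":0,"grip":1},
    {"dp":[0,0,-0.03],"roll":0,"grip":1},
    {"dp":[0,0,0],"roll":0,"grip":1},
    {"dp":[0,0,0],"roll":0,"grip":1},
  ],
)

```text
time_s: 36.12
ee_pos: [0.4114, -0.299, 0.2174]
eef_rot: [-1.57, 0.001, -0.087]
force: [0.4, -0.1, 0.9]
grip_width: 0.0008
```

```bash
python3 - <<'E'
from h import *
o=ctrl.get_obs();print(o['time_s'],o['ee_pos'],o['force'])
yaw=-.087;c=np.array([.4876,-.1235]); R2=np.array([[np.cos(yaw),-np.sin(yaw)],[np.sin(yaw),np.cos(yaw)]])
im=snap('scene','s9');t=snap('top','t9')
for sg in(1,-1):
  for a in(1.2,1.3,1.4,1.5,1.56):
    th=np.radians(50)+a
    q=proj('s9',[np.r_[c+R2@[0,sg*(.067+r*np.cos(th))],.098+r*np.sin(th)] for r in(.03,.045,.058,.066,.072)]); print(sg,a,[int(im[int(round(v)),int(round(u))].max()) for u,v in q])
B=lambda m,k,b:cv2.resize(np.clip(m*b,0,255).astype(np.uint8),None,fx=k,fy=k,interpolation=cv2.INTER_CUBIC)
cv2.imwrite('pics/c9.png',np.hstack([B(im[140:240,180:280],4,1.6),B(t[200:300,270:370],4,1.8)]))
E
```

```text
36.125 [ 0.41140116 -0.29901913  0.21739244] [ 0.4066876  -0.05404695  0.87346713]
1 1.2 [76, 131, 151, 156, 157]
1 1.3 [46, 86, 97, 151, 156]
1 1.4 [44, 60, 48, 131, 156]
1 1.5 [53, 47, 54, 153, 155]
1 1.56 [53, 82, 97, 155, 155]
-1 1.2 [152, 155, 131, 97, 96]
-1 1.3 [122, 144, 154, 139, 131]
-1 1.4 [60, 95, 128, 133, 153]
-1 1.5 [47, 48, 54, 82, 151]
-1 1.56 [62, 54, 54, 146, 154]
```

View pics/c9.png

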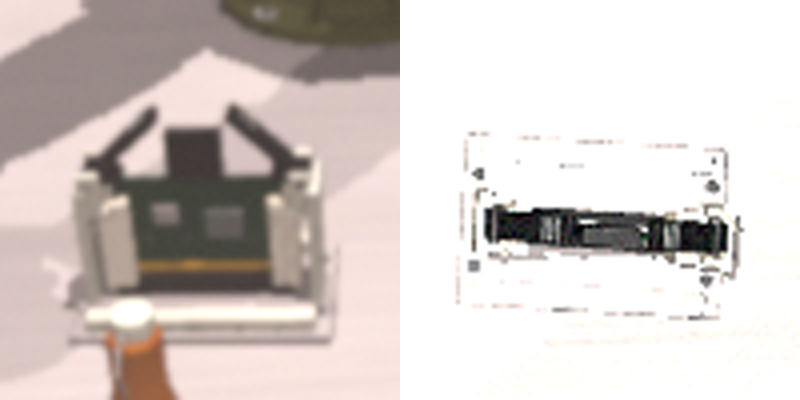

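Both levers lean inwards over the shoulders: left about 1.45 rad, right about 1.52. The gold edge is about 1.6 px (roughly 5 mm) lower than before the pressing. I'll open the fingers clear of everything and hand in.

Emit:
apply_moves(
  deltas=[
    {"dp":[0,0,0],"roll":0,"grip":-0.3},
    {"dp":[0,0,0],"roll":0,"grip":-0.3},
    {"dp":[0,0,0],"roll":0,"grip":-0.3},
    {"dp":[0,0,0],"roll":0,"grip":-0.3},
  ],
)

```text
time_s: 36.72
ee_pos: [0.4114, -0.2998, 0.2178]
eef_rot: [-1.571, 0.0, -0.087]
force: [-0.2, -0.9, 0.5]
grip_width: 0.0368
```

```bash
python3 -c "
from h import *
print(ctrl.get_obs()['force']); print(ctrl.hand_in())"
```

```text
[-0.17073657 -0.90246412  0.49629085]
the job is handed in; nothing more can be done
None
```

The board is home in the cage with both levers closed, and I handed the job in at about 37 s. The hand-in reports no verdict, so this rests on my own checks.

**What I did:** I lifted the sensor board from its stand and lowered it between the guides until it rested on the connector. I read at most about 14 N while lowering. After letting go, I pressed it home with the left lever and then the right, using shut fingers. The most I read on either lever was about 15 N.

**Last checks (scene and top views):**
- **Levers:** the left sits at about 1.45 rad and the right at about 1.52 rad.
- **Board:** it is upright in the guides. Its gold edge is about 1.6 px (roughly 5 mm) lower than before pressing, which fits a foot near 22 mm. I inferred that height from the image and did not measure it directly.
- **Robot:** it is clear of everything, with no significant force on the tool. I moved nothing else knowingly, but did not measure the bystanders afterwards.

**What disagreed:**
- **Fingertips:** the scene view and two wrist views put them about 20 mm behind the TCP, not 11 mm ahead as the text says. My first pass at the left lever missed over the top because of this; I repeated it about 31 mm lower.
- **Block height:** the short-baseline measurement of the block top gave 110 mm against the expected 117 mm.
- **Board position:** the held board sat about 3 mm off along the slot, and I corrected that before lowering it.

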